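# Snap the hob's power board onto its barbed standoffs

### The arm

A 6-joint arm with a two-finger parallel gripper is mounted at the origin on the work surface. World frame = base frame: x ahead of the robot, y to its left, z up, the work surface at z = 0. Lengths are in m, angles in rad, forces in N, time in s.
With the tool pointing down it reaches from about 0.375 to 0.75 m from the base axis. Payload 9 kg.
Tool frame: the origin (TCP) lies midway between the tips of the shut fingers; the grasp point (between the pads) lies 19 mm behind it; z points along the fingers, y is the line along which they close (so a half turn about z gives the same grasp; the last joint's range is limited). The gripper opens to 85 mm and grips with 20 to 120 N. Pads are 22 mm wide; open, the fingers measure 114 mm over their backs; the gripper's body (76 mm by 85 mm) begins 54 mm behind the grasp point. The pads swing forward as they close: fully open they stand 13 mm farther back than shut.
Start: joints at [0.901, 0.104, 0.097, 1.564, 0, 1.353], TCP at [0.262, 0.54, 0.231] pointing down, gripper open.
Joint ranges: [-2.99, 2.99], [-0.84, 1.86], [-1.1, 1.16], [-1.84, 2.11], [-1.51, 1.56], [-3.14, 3.14]. Speed limits (rad/s): [2.22, 2.22, 2.57, 3.14, 3.14, 3.14].

### API

Orientations are given as a rotation vector (axis times angle).
In Python, from station import manip, camera, order, recognise, silhouettes, landmark_of gives the robot as it stands.
- The arm moves only by the tool jog_arm, never from a script. Its argument "deltas" is one flat list of numbers, 6 for each row, row after row: the shift along the tool's x, y, z in m, then the turn, a rotation vector about the tool's x, y, z in rad. A call has 1 to 5 rows; each row shifts and turns the commanded pose from where the row before left it, along the tool's axes as they then stand; what a row does not reach is not made up. A row lasts 1/12 s, in which the tool goes at most 41.7 mm and 7.16 degrees, less where a joint would pass 70% of its speed; a pose out of reach is approached as far as the arm can. A call is refused whole if a number of a shift passes 0.0417 or a number of a turn 0.125, either way. A call with a gripper value outside its range is refused whole. "jaw" is the opening, from -1 (shut) to 1 (fully open), set as the call begins (left out, the last holds). The fingers move at their own pace and stop on an object; the grip force is fixed at half the most. Time passes only in rows, so rows that do not move let the fingers close. It gives the time, the measured TCP pose, the force, the opening and the grip force at its end, in the units of the state.
- manip.read_state(): the state, without advancing time (a new reading comes with each control period).
- camera(name): name is "side" or "top" or "wrist"; returns a dict with "image" (400x640x3 uint8, blue, green, red), "intrinsics" (3x3 intrinsics, pixels), "D" ([k1, k2, p1, p2, k3] as OpenCV has them; the pictures are not rectified), "R" (3x3) and "t" (3): a world point X has camera coordinates R X + t. Camera axes: x right, y down, z forward; pixel columns grow to the right and rows downward; lengths in m; the calibration is good to about 2 mm. A picture is of the moment at which its call begins. There is no depth.
- order.job_done(): hands the job in; it is judged then, once.
Trained networks look in the newest picture that a camera, given by its name, has taken for a name from the list of things; names that differ only in an ending like _2 or _b are one class to them, and where a whole thing is asked for, a point or a joint stands for the part that bears it (a point fixed in the world has none). Each returns a list of dicts, best first, with "score" (0 to 1); they miss things now and then, are a little off and sometimes report something else, mostly with a low value. They report only what shows in the picture. A call takes as long as a camera call. They do not tell look-alikes from the thing itself.
- recognise(query, camera): "xy" ([column, row] as shares, 0 to 1, of the picture: columns of its width, rows of its height, amid what is visible of it).
- silhouettes(query, camera): "region" (400x640 bool, what is visible of it) and "xy" ([column, row] as shares, 0 to 1, of the picture: columns of its width, rows of its height, amid what is visible of it).
- landmark_of(query, camera): "xy" ([column, row] as shares, 0 to 1, of the picture: columns of its width, rows of its height: a listed point, or the origin of a listed thing).
The state is a dict: "clock": time; "q": joint angles; "qd": joint speeds; "effort": joint torques, N m; "tcp_pos": TCP position; "tcp_rot": TCP orientation; "wrist_force": force on the tool from outside, world axes, zero at the start; "moment": the same for the moment, N m; "grip_width": finger opening in m; "finger_force": force on a finger pad.
Only numpy, scipy, OpenCV 4.12 (cv2) and the standard library are available. Lean on these libraries where they do the work, as an engineer would, in place of code of your own. Each camera call takes 0.05 s, during which the arm holds its last target. There are 200 camera calls.

### The job

Put the power board back into the opened induction hob: lift it by its heat sink, set its three holes over the three snap standoffs in the case and let go, then press it down at each post in turn until every post has clicked and its barbs lock the board down. Never press on the board with more than 22 N (forcing all three posts at once takes more), leave the kitchen things where they stand, and finish clear of the board.

Things in the scene. Friction and masses are not known exactly. Their poses are not given: they have to be found in the camera images.
- board: green power circuit board, 140 (x) x 100 (y) x 1.6 mm, 250 g, loose, parts upward; origin at the centre of its underside, z up. On it: heat sink; two dark round capacitors 24 and 20 mm high at (34,34) and (54,34) mm; yellow capacitor 18 mm high at (46,-36); white connector 9 mm high at (-60,0). 25 mm along y from each hole nothing stands on it
- sink (a point): centre of the board's finned aluminium heat sink, a block 50 (board x) x 34 (board y) x 30 mm high on the board; this point is 15 mm above the board's upper face and 8 mm to -x of the board's centre. Grip it across its 34 mm; beside it the board is free for 25 mm either way
- case: open lower case of a portable induction hob, cream plastic, 250 (x) x 300 (y) x 52 mm high, fixed; origin at the centre of its underside, z up. Walls 4 mm, inner floor at 10 mm. The board's place is its -y side: board centre at (-5,-68) mm, board x along case x; standoff shoulders 24.5 mm above the bench. Fan, terminal block and coil on the +y side reach 35 mm, corner pillars 46 mm
- hole0 (a point): centre of hole 0 (7 mm) at the board's underside, at (-50, +34) mm in the board's frame
- post0 (a point): snap standoff 0, black nylon, for hole 0: centre of its rigid shoulder. Above: sprung umbrella ring 17 mm across, 3 mm up; neck 5.8 mm; two springy barbs 9.6 mm across along case x, undersides 2.2 mm up; pointed tip 11.5 mm up. Laid on loosely, the board rests on the barbs, underside about 5 mm above the shoulder
- hole1 (a point): centre of hole 1 (7 mm) at the board's underside, at (-50, -34) mm in the board's frame
- post1 (a point): snap standoff 1, black nylon, for hole 1: centre of its rigid shoulder. Above: sprung umbrella ring 17 mm across, 3 mm up; neck 5.8 mm; two springy barbs 9.6 mm across along case x, undersides 2.2 mm up; pointed tip 11.5 mm up. Pressing one post takes 8 N to enter the barbs, rising to 12 N (+-25%) against the umbrella until they click out over the board, under 1 mm above the rigid shoulder
- hole2 (a point): centre of hole 2 (7 mm) at the board's underside, at (+50, 0) mm in the board's frame
- post2 (a point): snap standoff 2, black nylon, for hole 2: centre of its rigid shoulder. Above: sprung umbrella ring 17 mm across, 3 mm up; neck 5.8 mm; two springy barbs 9.6 mm across along case x, undersides 2.2 mm up; pointed tip 11.5 mm up. Released, a clicked hole stays about 1 mm above the shoulder; an unclicked one springs back to 2.5 mm or more
- mortar: pale clay mortar, 168 mm across, 120 mm high, with a wooden pestle standing in it (up to 205 mm); origin under its centre; leave alone
- colander: green plastic colander, 180 mm across, 70 mm high; origin under its centre; leave alone
- ladle: stainless ladle lying along its y axis, bowl 84 mm across at +y, about 330 mm long; origin on the bench half way along; leave alone
- pot: aluminium sticky rice pot with flared rim, 200 mm across, 190 mm high; origin under its centre; leave alone
Not all that is in view belongs to the job. There is more than one size of the board; the job needs the smallest.

How it is judged:
On the way:
1. the board has been set on the standoffs, a post in each of its three holes (z of hole0 in the frame of post0 below 0.009 m and horizontal distance between hole0 and post0 below 0.0035 m and z of hole1 in the frame of post1 below 0.009 m and horizontal distance between hole1 and post1 below 0.0035 m and z of hole2 in the frame of post2 below 0.009 m and horizontal distance between hole2 and post2 below 0.0035 m), for 0.2 s.
At the end, for the whole second after the job is handed in: At each of the three posts the barbs have locked over the board: its underside is within 1.8 mm of the shoulder and the hole within 3 mm of the post's axis; the board is at rest and the robot does not touch it (z of hole0 in the frame of post0 between -0.002 and 0.0018 m and horizontal distance between hole0 and post0 below 0.003 m and z of hole1 in the frame of post1 between -0.002 and 0.0018 m and horizontal distance between hole1 and post1 below 0.003 m and z of hole2 in the frame of post2 between -0.002 and 0.0018 m and horizontal distance between hole2 and post2 below 0.003 m and linear speed of board below 0.01 m/s and not (contact force between the fingers and board above 0.2 N)).
It fails at once if the fingers bear on the board with more than 22 N in all (pinching included) once it is being pushed down over a barb (contact force between the fingers and board above 22 N and (z of hole0 in the frame of post0 below 0.004 m or z of hole1 in the frame of post1 below 0.004 m or z of hole2 in the frame of post2 below 0.004 m) and horizontal distance between hole2 and post2 below 0.02 m).
It fails at once if the mortar, colander, ladle or pot is shifted by more than 30 mm (distance of any of mortar, colander, ladle, pot from where it was at the start of the episode above 0.03 m).
It fails at once if the board is tipped by more than 30 degrees (angle between board's own z axis and vertical above 0.52 rad).
It also fails if it takes over 56 s, if anything falls off the work surface, if the arm or the gripper's body presses on something with over 40 N, if the wrist force passes 120 N, or if a joint passes its speed limit or range.

## Working session

There is one attempt and no reset: what is moved stays moved. The work goes in short steps, Python scripts to look and compute and a tool call to move; the robot and the scene stay as the last step left them, time stands still between calls to the robot, and variables do not carry over. Pictures are saved under pics/ and viewed, at most 13 in all, crops included, and the job is handed in when it is done.

Besides the shell and the picture viewer there is one more tool, called after "Call:" by a JSON object that holds its "method" and its "body". jog_arm: Moves the arm, as the interface text tells. Its arguments: {"type":"object","properties":{"deltas":{"type":"array","items":{"type":"number"}},"jaw":{"type":"number"}},"required":["deltas"]}

```bash
ls; mkdir -p pics
cat > h.py <<'E'
import numpy as np, cv2
from station import manip, camera, order, recognise, silhouettes, landmark_of
def und(c,xy):
    p=np.array(xy,float).reshape(1,1,2)*[640,400]
    return cv2.undistortPoints(p,c["intrinsics"],np.array(c["D"]))[0,0]
def ray(c,xy):
    R=np.array(c["R"]);t=np.array(c["t"]);n=und(c,xy)
    d=R.T@np.array([n[0],n[1],1]);return -R.T@t,d
def onz(c,xy,z):
    o,d=ray(c,xy);return o+d*(z-o[2])/d[2]
def proj(c,X):
    R=np.array(c["R"]);r=cv2.Rodrigues(R)[0]
    return cv2.projectPoints(np.array(X,float).reshape(-1,1,3),r,np.array(c["t"],float),c["intrinsics"],np.array(c["D"]))[0][:,0]
E
python3 - <<'E'
from h import *
np.set_printoptions(precision=4,suppress=True)
cs={}
for n in ["top","side","wrist"]:
    c=camera(n);cs[n]=c;cv2.imwrite(f"pics/{n}0.png",c["image"])
Z=dict(board=.0,sink=.02,case=0,post0=.0245,post1=.0245,post2=.0245,mortar=0,colander=0,ladle=0,pot=0,hole0=0,hole1=0,hole2=0)
for n in ["top","side"]:
    print(n,"cam",-np.array(cs[n]["R"]).T@cs[n]["t"])
    for q,z in Z.items():
        for d in landmark_of(q,n)[:4]:
            print(q,round(d["score"],2),np.array(d["xy"])*[640,400],onz(cs[n],d["xy"],z)[:2])
print(manip.read_state())
E
```

```text
pics
top cam [ 0.4346 -0.0412  1.554 ]
board 0.97 [401.28 283.  ] [ 0.2374 -0.3132]
board 0.83 [386.88 217.8 ] [ 0.4646 -0.2609]
board 0.73 [482.112 239.4  ] [ 0.3935 -0.5969]
sink 0.93 [399.808 280.28 ] [ 0.2492 -0.3045]
sink 0.69 [385.408 217.4  ] [ 0.4655 -0.253 ]
sink 0.6 [489.216 244.32 ] [ 0.3773 -0.6145]
sink 0.22 [337.024 127.72 ] [ 0.778  -0.0808]
case 0.84 [281.216 193.12 ] [0.5462 0.1128]
case 0.28 [334.016 127.6  ] [ 0.7827 -0.0706]
post0 0.61 [304.576 184.6  ] [0.5753 0.0296]
post0 0.6 [292.288 209.2  ] [0.4891 0.0708]
post0 0.6 [308.992 212.32 ] [0.4791 0.0127]
post1 0.61 [304.576 184.6  ] [0.5753 0.0296]
post1 0.6 [292.288 209.2  ] [0.4891 0.0708]
post1 0.6 [308.992 212.32 ] [0.4791 0.0127]
post2 0.61 [304.576 184.6  ] [0.5753 0.0296]
post2 0.6 [292.288 209.2  ] [0.4891 0.0708]
post2 0.6 [308.992 212.32 ] [0.4791 0.0127]
mortar 0.55 [436.8 161.4] [ 0.667  -0.4366]
colander 0.79 [197.824 159.32 ] [0.6625 0.4125]
ladle 0.92 [334.08 126.48] [ 0.7868 -0.0707]
pot 0.86 [160.832 227.32 ] [0.4188 0.5371]
hole0 0.93 [392.512 233.32 ] [ 0.4104 -0.2811]
hole0 0.87 [509.376 248.4
[... 1751 characters left out ...]
e1 0.59 [376.704 186.6  ] [ 0.3024 -0.2487]
hole2 0.84 [407.68 184.2 ] [ 0.1688 -0.303 ]
hole2 0.74 [248.192 273.48 ] [0.6587 0.4103]
hole2 0.72 [379.776 176.32 ] [ 0.3025 -0.3355]
hole2 0.59 [376.704 186.6  ] [ 0.3024 -0.2487]
{'clock': 1.45, 'q': array([ 0.9013,  0.1041,  0.0973,  1.5639, -0.    ,  1.353 ]), 'qd': array([ 0.0011,  0.0015,  0.0003, -0.0022,  0.0012, -0.0003]), 'effort': array([ -0.0002, -55.6749,  50.3766,   0.0008,  -0.0003,   0.    ]), 'tcp_pos': array([0.262 , 0.5398, 0.2313]), 'tcp_rot': array([0.7036, 3.0618, 0.0001]), 'wrist_force': array([-0.1051,  0.1056, -0.6933]), 'moment': array([-0.0439, -0.0023, -0.0409]), 'finger_force': 0.0, 'grip_width': 0.08551750362883956}
```

View pics/top0.png

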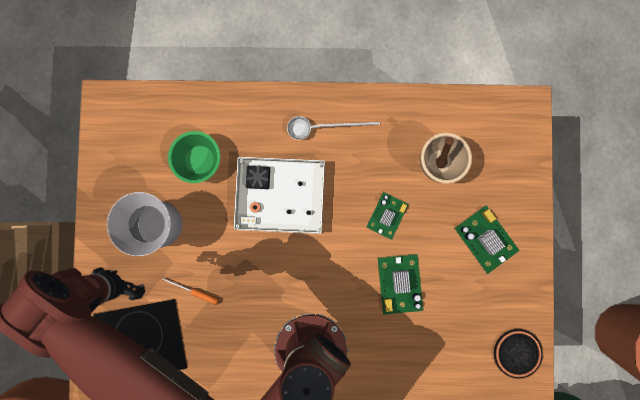

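View pics/side0.png

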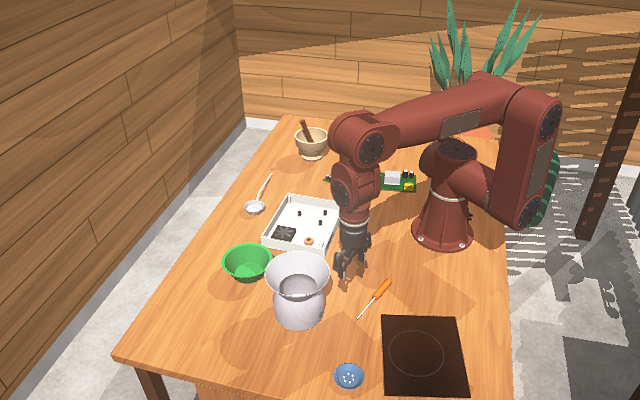

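Three boards show in the top picture: A at (387,215), B at (401,284) and C at (487,240). A looks smallest. I'll measure all three and confirm in a crop.

Run:
```python
from h import *
np.set_printoptions(precision=4,suppress=True)
c=camera("top")
for s in silhouettes("board","top")[:5]:
    m=s["region"].astype(np.uint8)
    k=max(cv2.findContours(m,0,1)[0],key=cv2.contourArea)[:,0]
    P=np.array([onz(c,(p+0.0)/[640,400],.002)[:2] for p in k],np.float32)
    print(round(s["score"],2),np.array(s["xy"])*[640,400],cv2.minAreaRect(P))
for q in ["sink","hole0"]:
    for d in landmark_of(q,"top"): print(q,round(d["score"],2),np.array(d["xy"])*[640,400],onz(c,d["xy"],.0166 if q=="sink" else .0016)[:2])
cv2.imwrite("pics/crop1.png",cv2.resize(c["image"][175:325,355:530],None,fx=4,fy=4,interpolation=cv2.INTER_CUBIC))
```

```text
0.91 [399.616 280.68 ] ((0.236962229013443, -0.3081916868686676), (0.2024490088224411, 0.14726807177066803), 6.771994113922119)
0.89 [388.096 220.52 ] ((0.47454148530960083, -0.26112812757492065), (0.1035136729478836, 0.14199607074260712), 64.25714111328125)
0.76 [485.888 239.12 ] ((0.3967445492744446, -0.6120436191558838), (0.20239944756031036, 0.14468657970428467), 36.384742736816406)
sink 0.95 [492.928 240.48 ] [ 0.3907 -0.6288]
sink 0.85 [401.408 281.88 ] [ 0.2434 -0.3107]
sink 0.78 [386.432 218.68 ] [ 0.4612 -0.257 ]
sink 0.35 [393.92 231.88] [ 0.4157 -0.2834]
hole0 0.98 [386.112 264.68 ] [ 0.3006 -0.2593]
hole0 0.9 [396.032 304.88 ] [ 0.1615 -0.2952]
hole0 0.78 [474.688 222.92 ] [ 0.451  -0.5702]
hole0 0.7 [394.816 204.6  ] [ 0.5114 -0.2883]
hole0 0.7 [510.72 248.4 ] [ 0.3633 -0.6973]
hole0 0.66 [415.168 265.6  ] [ 0.2988 -0.3611]
hole0 0.63 [371.072 221.2  ] [ 0.4518 -0.2052]
hole0 0.59 [393.28 235.32] [ 0.4034 -0.2836]
hole0 0.45 [384.   214.52] [ 0.4759 -0.2505]
```

View pics/crop1.png

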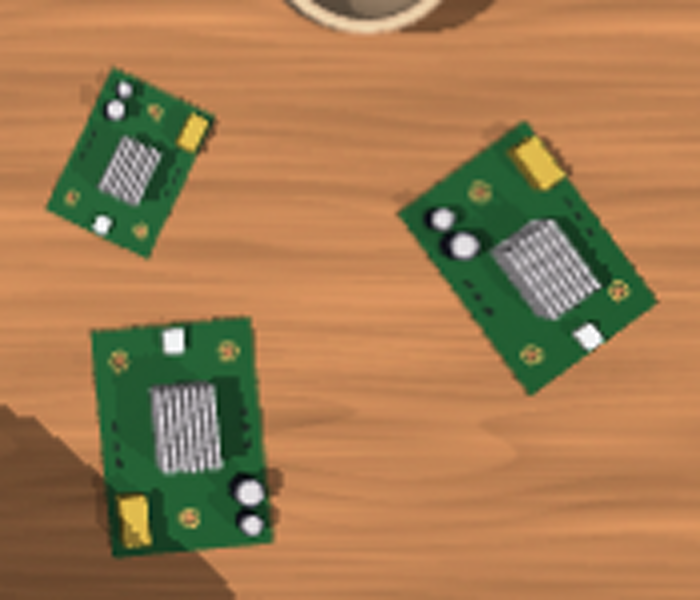

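Board A measures 142 x 104 mm against about 202 x 146 mm for B and C, so A is the 140 x 100 board. In the crop, hole2 is at (155,112), hole0 (71,197), hole1 (140,231), sink (131,171). Its yaw is about -26°, which nearly matches the tool already. Moving above its sink.

Call:
{"method": "jog_arm", "body": {"deltas": [-0.0242,-0.0285,0.0,0,0,0,-0.0242,-0.0285,0.0,0,0,0,-0.0242,-0.0285,0.0,0,0,0,-0.0242,-0.0285,0.0,0,0,0,-0.0242,-0.0285,0.0,0,0,0]}}

```text
clock: 2.07
tcp_pos: [0.3086, 0.3573, 0.2312]
tcp_rot: [0.702, 3.062, 0.0]
wrist_force: [1.5, -0.2, 0.4]
grip_width: 0.0857
finger_force: 0.0
```

Call:
{"method": "jog_arm", "body": {"deltas": [-0.0242,-0.0285,0.0,0,0,0,-0.0242,-0.0285,0.0,0,0,0,-0.0242,-0.0285,0.0,0,0,0,-0.0242,-0.0285,0.0,0,0,0,-0.0242,-0.0285,0.0,0,0,0]}}

```text
clock: 2.48
tcp_pos: [0.3553, 0.1762, 0.2315]
tcp_rot: [0.703, 3.061, 0.001]
wrist_force: [1.3, 0.4, 0.2]
grip_width: 0.0852
finger_force: 0.0
```

Call:
{"method": "jog_arm", "body": {"deltas": [-0.0242,-0.0285,0.0,0,0,0,-0.0242,-0.0285,0.0,0,0,0,-0.0242,-0.0285,0.0,0,0,0,-0.0242,-0.0285,0.0,0,0,0,-0.0242,-0.0285,0.0,0,0,0]}}

```text
clock: 2.9
tcp_pos: [0.402, -0.0052, 0.2316]
tcp_rot: [0.704, 3.061, 0.0]
wrist_force: [1.5, 1.5, -0.9]
grip_width: 0.0853
finger_force: 0.0
```

Call:
{"method": "jog_arm", "body": {"deltas": [-0.0242,-0.0285,0.0,0,0,0,-0.0242,-0.0285,0.0,0,0,0,-0.0242,-0.0285,0.0,0,0,0,-0.0242,-0.0285,0.0,0,0,0,-0.0242,-0.0285,0.0,0,0,0]}}

```text
clock: 3.32
tcp_pos: [0.4486, -0.1864, 0.2314]
tcp_rot: [0.704, 3.061, -0.0]
wrist_force: [0.5, -0.4, 0.9]
grip_width: 0.0855
finger_force: 0.0
```

Call:
{"method": "jog_arm", "body": {"deltas": [-0.0242,-0.0285,0.0,0,0,0,-0.0242,-0.0285,0.0,0,0,0,0,0,0,0,0,0]}}

```text
clock: 3.57
tcp_pos: [0.4675, -0.2621, 0.2294]
tcp_rot: [-0.71, -3.059, 0.001]
wrist_force: [-0.4, 0.5, 0.3]
grip_width: 0.0857
finger_force: 0.0
```

```bash
cat >> h.py <<'E'
from scipy.spatial.transform import Rotation as Ro
def look(tag,qs,names=("wrist",)):
    np.set_printoptions(precision=4,suppress=True)
    for n in names:
        c=camera(n);cv2.imwrite(f"pics/{tag}_{n}.png",c["image"])
        for q,z in qs.items():
            for d in landmark_of(q,n):
                if d["score"]>.3: print(n,q,round(d["score"],2),np.array(d["xy"])*[640,400],onz(c,d["xy"],z)[:2])
    return c
E
python3 - <<'E'
from h import *
c=look("w1",dict(board=0,sink=.0166,hole0=.0016))
print("cam",-np.array(c["R"]).T@c["t"]);s=manip.read_state();print(s["clock"],s["tcp_pos"],s["tcp_rot"],s["q"])
E
```

```text
wrist board 0.93 [321.408 175.2  ] [ 0.4728 -0.2651]
wrist board 0.84 [ 46.4 239.8] [ 0.3945 -0.6112]
wrist sink 0.88 [ 19.968 243.92 ] [ 0.3848 -0.6277]
wrist sink 0.65 [325.312 169.8  ] [ 0.4662 -0.257 ]
wrist hole0 0.95 [326.08 214.92] [ 0.5185 -0.2813]
wrist hole0 0.88 [255.68  22.  ] [ 0.2982 -0.2549]
wrist hole0 0.69 [353.792 128.68 ] [ 0.441  -0.2093]
wrist hole0 0.69 [290.368 133.68 ] [ 0.4148 -0.2753]
wrist hole0 0.66 [185.408  75.08 ] [ 0.3098 -0.3478]
wrist hole0 0.58 [ 97.92 263.72] [ 0.45   -0.5702]
cam [ 0.4048 -0.2307  0.3717]
3.7667 [ 0.4671 -0.2561  0.2314] [-0.7033 -3.0618 -0.0006] [-0.7475 -0.101  -0.1079  1.5642  0.0003 -0.2959]
```

View pics/w1_wrist.png

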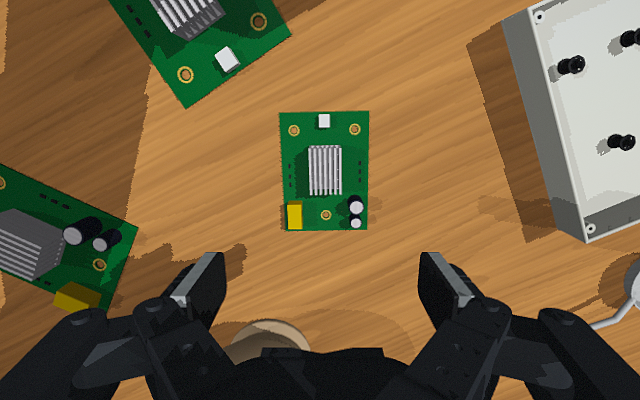

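Wrist view: the small board is centred at (324,170), with hole2 (326,215), hole0 (354,129), hole1 (293,131) and sink (325,170). I'll refine the pose from its green outline.

```bash
cat >> h.py <<'E'
def green(c,near,z):
    hsv=cv2.cvtColor(c["image"],cv2.COLOR_BGR2HSV)
    m=cv2.inRange(hsv,(45,80,30),(85,255,255));m=cv2.morphologyEx(m,cv2.MORPH_CLOSE,np.ones((9,9)))
    k=[k for k in cv2.findContours(m,0,1)[0] if cv2.contourArea(k)>500]
    k=max(k,key=lambda k:cv2.pointPolygonTest(k,near,True))[:,0]
    P=np.array([onz(c,(p)/[640,400],z)[:2] for p in k],np.float32)
    return cv2.minAreaRect(P)
E
python3 - <<'E'
from h import *
c=camera("wrist")
print(green(c,(340,210),.0016))
s=manip.read_state();print(s["clock"],s["tcp_pos"],s["q"]);R=Ro.from_rotvec(s["tcp_rot"]).as_matrix();print(R)
E
```

```text
((0.47266608476638794, -0.2607212960720062), (0.0990823283791542, 0.13922834396362305), 65.09680938720703)
3.8167 [ 0.46718672 -0.25585027  0.23162975] [-7.46946161e-01 -1.01813099e-01 -1.08214003e-01  1.56413789e+00
  2.39644047e-04 -2.95938157e-01]
[[-9.00008156e-01  4.35872913e-01  3.51783801e-04]
 [ 4.35872940e-01  9.00008211e-01  8.74574759e-07]
 [-3.16227106e-04  1.54120164e-04 -9.99999938e-01]]
```

Call:
{"method": "jog_arm", "body": {"deltas": [0.001,-0.002,0.036,0,0,-0.017,0,0,0.036,0,0,0,0,0,0.036,0,0,0,0,0,0.036,0,0,0,0,0,0.03,0,0,0], "jaw": 0.35}}

```text
clock: 4.23
tcp_pos: [0.4651, -0.2564, 0.0555]
tcp_rot: [-0.675, -3.068, -0.0]
wrist_force: [-0.3, -0.4, -0.7]
grip_width: 0.0576
finger_force: 0.0
```

Call:
{"method": "jog_arm", "body": {"deltas": [0,0,0.02,0,0,0,0,0,0.015,0,0,0,0,0,0.01,0,0,0,0,0,0.007,0,0,0,0,0,0,0,0,0]}}

```text
clock: 4.65
tcp_pos: [0.4652, -0.2572, 0.0047]
tcp_rot: [-0.676, -3.067, -0.001]
wrist_force: [-0.2, 1.9, -0.0]
grip_width: 0.0575
finger_force: 0.0
```

Call:
{"method": "jog_arm", "body": {"deltas": [0,0,0,0,0,0,0,0,0,0,0,0]}}

```text
clock: 4.82
tcp_pos: [0.4662, -0.2585, 0.0066]
tcp_rot: [0.677, 3.066, -0.001]
wrist_force: [1.1, -0.1, -0.3]
grip_width: 0.0575
finger_force: 0.0
```

Call:
{"method": "jog_arm", "body": {"deltas": [0,0,0,0,0,0,0,0,0,0,0,0,0,0,0,0,0,0,0,0,0,0,0,0,0,0,0,0,0,0], "jaw": -1}}

```text
clock: 5.23
tcp_pos: [0.4661, -0.2586, 0.0064]
tcp_rot: [0.677, 3.066, -0.001]
wrist_force: [0.2, 1.7, 5.5]
grip_width: 0.0332
finger_force: 62.3
```

Call:
{"method": "jog_arm", "body": {"deltas": [0,0,-0.005,0,0,0,0,0,-0.015,0,0,0,0,0,-0.03,0,0,0,0,0,-0.035,0,0,0,0,0,-0.035,0,0,0]}}

```text
clock: 5.65
tcp_pos: [0.4645, -0.2573, 0.126]
tcp_rot: [-0.677, -3.066, -0.002]
wrist_force: [1.0, -0.7, -3.4]
grip_width: 0.0329
finger_force: 60.9
```

Run:
```python
from h import *
c=look("w2",dict(board=0,sink=.13,hole0=.118,post0=.0245))
s=manip.read_state();print(s["clock"],s["tcp_pos"],s["tcp_rot"],s["grip_width"],s["finger_force"],s["wrist_force"])
```

```text
wrist board 0.97 [323.2 267. ] [ 0.5288 -0.2853]
wrist sink 0.89 [320.128 267.4  ] [ 0.4666 -0.2587]
wrist hole0 0.85 [321.28 347.8 ] [ 0.5174 -0.2817]
wrist hole0 0.77 [ 27.392 308.88 ] [ 0.4285 -0.4169]
wrist hole0 0.73 [394.112 167.12 ] [ 0.4399 -0.2081]
wrist hole0 0.58 [248.896 166.4  ] [ 0.411  -0.2696]
wrist hole0 0.57 [130.112  66.2  ] [ 0.3501 -0.2957]
5.9 [ 0.4651 -0.2578  0.1245] [-0.6775 -3.0667 -0.0009] 0.03292489326565227 61.22494339942932 [ 0.4219 -0.1253 -3.1838]
```

View pics/w2_wrist.png

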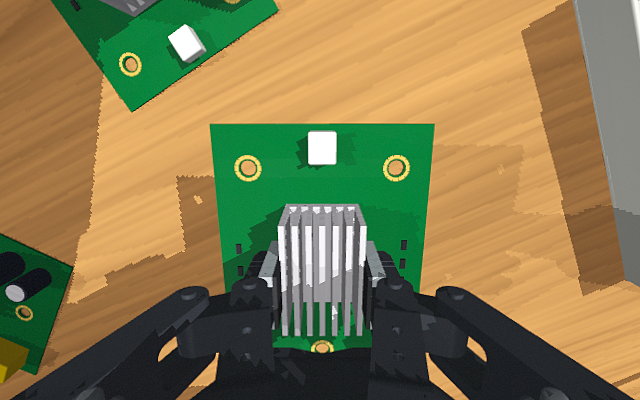

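Grip is square. The holes are at hole0 (396,168), hole1 (248,168), hole2 (321,348), and the sink sits about 1 mm from the TCP. I'll carry the board past the case and look at the posts with the wrist camera.

Call:
{"method": "jog_arm", "body": {"deltas": [0,0,-0.03,0,0,-0.0935,0,0,-0.03,0,0,-0.0935,0,0,-0.03,0,0,-0.0935,0,0,-0.03,0,0,-0.0935,0,0,0,0,0,0]}}

```text
clock: 6.32
tcp_pos: [0.4664, -0.259, 0.2494]
tcp_rot: [0.087, 3.137, -0.005]
wrist_force: [2.4, -1.1, -1.5]
grip_width: 0.0329
finger_force: 61.3
```

Call:
{"method": "jog_arm", "body": {"deltas": [-0.008,0.015,0,0,0,0,-0.0167,0.0308,0,0,0,0,-0.0167,0.0308,0,0,0,0,-0.0167,0.0308,0,0,0,0,-0.0167,0.0308,0,0,0,0]}}

```text
clock: 6.73
tcp_pos: [0.5483, -0.1229, 0.2425]
tcp_rot: [-0.098, -3.137, -0.002]
wrist_force: [0.4, -0.8, -2.1]
grip_width: 0.0331
finger_force: 61.0
```

Call:
{"method": "jog_arm", "body": {"deltas": [-0.0167,0.0308,0,0,0,0,-0.0167,0.0308,0,0,0,0,-0.0167,0.0308,0,0,0,0,-0.0167,0.0308,0,0,0,0,-0.0167,0.0308,0,0,0,0]}}

```text
clock: 7.15
tcp_pos: [0.641, 0.0258, 0.2422]
tcp_rot: [-0.097, -3.136, -0.001]
wrist_force: [0.3, -1.3, -2.6]
grip_width: 0.0328
finger_force: 61.0
```

Call:
{"method": "jog_arm", "body": {"deltas": [-0.008,0.015,0,0,0,0,0,0,0,0,0,0,0,0,0,0,0,0]}}

```text
clock: 7.4
tcp_pos: [0.6494, 0.0395, 0.2422]
tcp_rot: [-0.094, -3.136, -0.0]
wrist_force: [0.3, -1.1, -3.3]
grip_width: 0.0329
finger_force: 61.1
```

Run:
```python
from h import *
c=look("w3",dict(case=0,post0=.0245))
s=manip.read_state();print(s["clock"],s["tcp_pos"],s["tcp_rot"],s["grip_width"],s["q"])
```

```text
wrist case 0.66 [384.32  61.48] [0.5342 0.1159]
wrist post0 0.96 [325.888 102.4  ] [0.5742 0.0488]
wrist post0 0.86 [286.592   6.   ] [0.4797 0.0151]
wrist post0 0.85 [357.184   7.   ] [0.4849 0.0851]
7.55 [0.6494 0.0377 0.2441] [-0.0973 -3.1382 -0.    ] 0.032871790062378316 [-0.1425  0.2694  0.3047  1.6079 -0.0002 -0.0805]
```

View pics/w3_wrist.png

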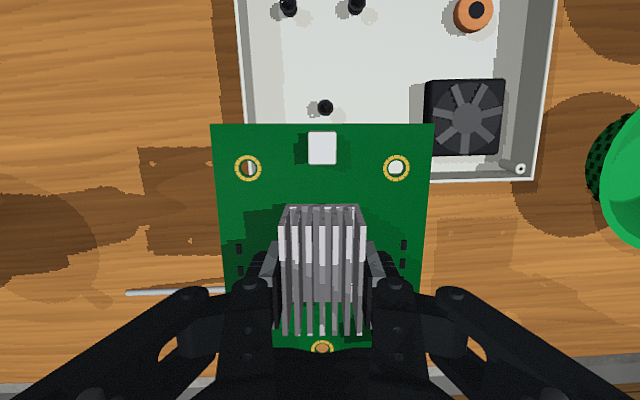

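Posts in view: post2 (325,106), post0 (357,6), post1 (288,6), the last two cut by the frame edge. I'll back off and up a little, then fit the case pose over a few looks.

Call:
{"method": "jog_arm", "body": {"deltas": [-0.01,0,-0.01,0,0,0,-0.015,0,-0.02,0,0,0,-0.015,0,-0.02,0,0,0,0,0,0,0,0,0,0,0,0,0,0,0]}}

```text
clock: 7.97
tcp_pos: [0.6907, 0.0348, 0.2957]
tcp_rot: [0.098, 3.139, -0.0]
wrist_force: [0.3, -0.3, -4.0]
grip_width: 0.0329
finger_force: 61.2
```

```bash
cat > fit.py <<'E'
from h import *
from scipy.optimize import least_squares
L=np.array([[-55,-34],[-55,-102],[45,-68]])/1000  # posts in case frame
def case_pts(p,z=.0245):
    a=p[2];R=np.array([[np.cos(a),-np.sin(a)],[np.sin(a),np.cos(a)]])
    return np.c_[L@R.T+p[:2],np.full(3,z)]
def fit(obs,p0=(.54,.11,-.06)):
    def r(p):
        e=[]
        X=case_pts(p)
        for c,pts in obs:
            q=proj(c,X)
            for u in pts:
                d=q-u;e+=list(d[np.argmin((d**2).sum(1))])
        return np.array(e)
    s=least_squares(r,p0,loss="soft_l1",f_scale=2,x_scale=[.01,.01,.05]);return s.x,r(s.x)
def posts(n):
    c=camera(n);return c,[np.array(d["xy"])*[640,400] for d in landmark_of("post0",n) if d["score"]>.4]
E
python3 - <<'E'
from fit import *
import pickle
np.set_printoptions(precision=4,suppress=True)
obs=[posts("wrist") for _ in range(3)]
cv2.imwrite("pics/w4.png",obs[0][0]["image"])
for o in obs: print(np.array(o[1]).round(1).tolist())
w=fit(obs);print("wrist",w); print(case_pts(w[0]))
ot=[posts("top"),posts("side")]
print("top",fit(ot[:1])[0],"side",fit(ot[1:])[0],[len(o[1]) for o in ot])
s=manip.read_state();print(s["clock"],s["tcp_pos"],s["tcp_rot"])
im=obs[0][0]["image"].copy()
for z,col in((.0245,(0,0,255)),(.036,(255,0,255))):
    for u in proj(obs[0][0],case_pts(w[0],z)): cv2.circle(im,tuple(int(round(v*8)) for v in u),8,col,1,shift=3)
cv2.imwrite("pics/w4c.png",cv2.resize(im[0:170,230:440],None,fx=3.5,fy=3.5))
E
```

```text
[[328.7, 69.7]]
[[326.7, 69.5]]
[[327.2, 69.6]]
wrist (array([ 0.5363,  0.1201, -0.0593]), array([-0.7588, -1.637 ,  0.7425,  0.5527,  0.011 ,  0.79  ]))
[[0.4793 0.0894 0.0245]
 [0.4753 0.0216 0.0245]
 [0.5772 0.0496 0.0245]]
top [ 0.5422  0.1067 -0.0845] side [0.5277 0.1183 0.0583] [2, 3]
8.4667 [0.6897 0.0361 0.2953] [-0.0953 -3.14   -0.0001]
```

View pics/w4c.png

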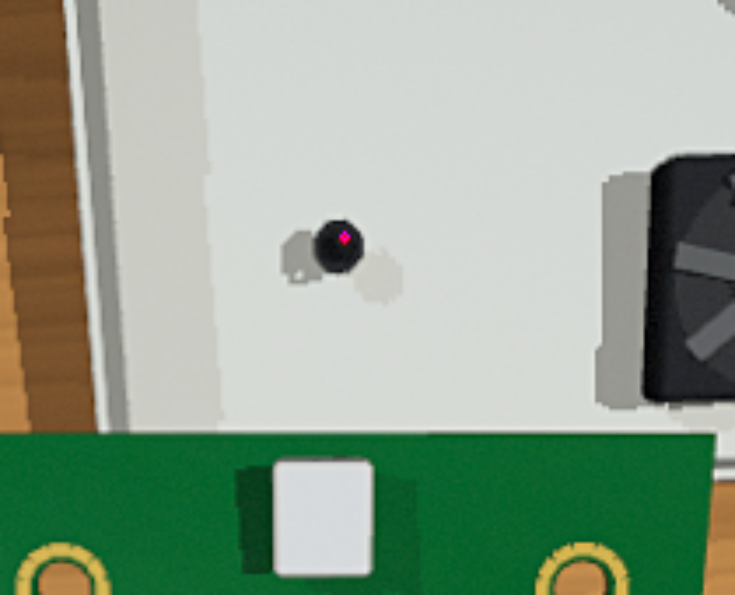

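I moved the wrong way along the picture: only post2 is left, at (327,70), and the top magenta dot agrees with it. Moving 50 mm back toward the case to get all three posts in view.

Call:
{"method": "jog_arm", "body": {"deltas": [0.02,0,0,0,0,0,0.03,0,0,0,0,0,0,0,0,0,0,0,0,0,0,0,0,0]}}

```text
clock: 8.8
tcp_pos: [0.6386, 0.0395, 0.2952]
tcp_rot: [-0.095, -3.139, -0.0]
wrist_force: [0.5, -0.2, -2.6]
grip_width: 0.0333
finger_force: 60.9
```

Run:
```python
from fit import *
np.set_printoptions(precision=4,suppress=True)
obs=[posts("wrist") for _ in range(3)]
for o in obs: print(np.array(o[1]).round(1).tolist())
w=fit(obs);print("wrist",w); print(case_pts(w[0]))
s=manip.read_state();print(s["clock"],s["tcp_pos"],s["tcp_rot"])
im=obs[0][0]["image"].copy()
for z,col in((.0245,(0,0,255)),(.036,(255,0,255))):
    for u in proj(obs[0][0],case_pts(w[0],z)): cv2.circle(im,tuple(int(round(v*8)) for v in u),8,col,1,shift=3)
cv2.imwrite("pics/w5c.png",cv2.resize(im[0:150,240:420],None,fx=4,fy=4))
```

```text
[[355.0, 29.7], [293.3, 27.2], [325.0, 114.9]]
[[294.1, 24.9], [327.5, 112.0], [353.2, 25.8]]
[[292.6, 25.2], [325.1, 110.8], [354.3, 26.0]]
wrist (array([ 0.5382,  0.1172, -0.0484]), array([-1.6568, -2.7634,  1.0999,  0.5008, -0.2622,  1.3971,  0.626 ,
        0.3231, -2.4409,  2.0129,  0.4711, -1.4044,  2.1528, -0.4129,
        0.0032,  2.8695, -0.5269, -2.0266]))
[[0.4817 0.0859 0.0245]
 [0.4784 0.018  0.0245]
 [0.5799 0.0471 0.0245]]
9.1 [0.641  0.0389 0.2955] [ 0.0956  3.1393 -0.0001]
```

View pics/w5c.png

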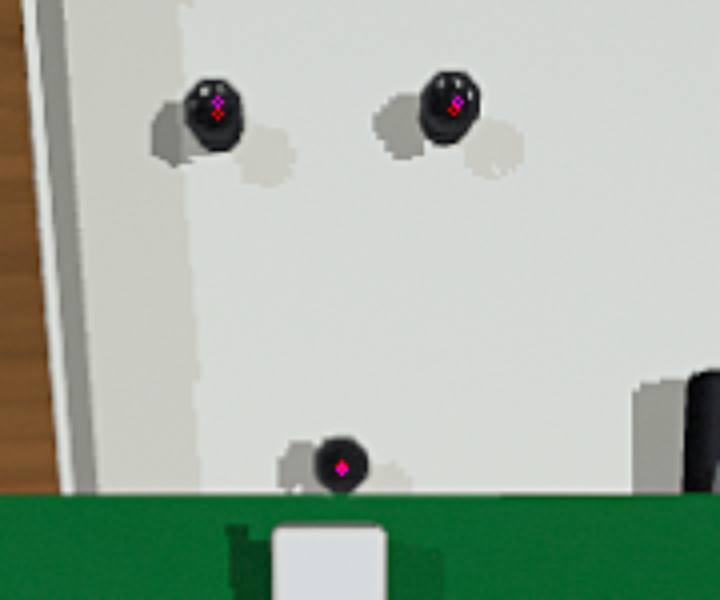

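All three posts are in view: post0 (353,27), post1 (293,27), post2 (325,116), and the fit is good to about 1 px. I'll hover over the place with the underside about 15 mm above the tips, then check through the holes.

Call:
{"method": "jog_arm", "body": {"deltas": [0.0238,0.0033,0.02,0,0,-0.017,0.0238,0,0.03,0,0,0,0.0238,0,0.03,0,0,0,0.0238,0,0.03,0,0,0,0.0238,0,0.03,0,0,0]}}

```text
clock: 9.52
tcp_pos: [0.5209, 0.048, 0.154]
tcp_rot: [0.069, 3.14, -0.0]
wrist_force: [0.0, 1.3, -1.7]
grip_width: 0.0327
finger_force: 61.2
```

Call:
{"method": "jog_arm", "body": {"deltas": [0,0,0.03,0,0,0,0,0,0.03,0,0,0,0,0,0.025,0,0,0,0,0,0.0135,0,0,0,0,0,0,0,0,0]}}

```text
clock: 9.93
tcp_pos: [0.5195, 0.0483, 0.0534]
tcp_rot: [-0.069, -3.136, -0.001]
wrist_force: [-0.6, 0.2, -4.4]
grip_width: 0.0332
finger_force: 61.0
```

Call:
{"method": "jog_arm", "body": {"deltas": [0,0,0,0,0,0,0,0,0,0,0,0]}}

```text
clock: 10.1
tcp_pos: [0.5226, 0.0478, 0.0583]
tcp_rot: [0.069, 3.139, -0.0]
wrist_force: [0.6, -0.7, -3.0]
grip_width: 0.0331
finger_force: 61.0
```

Run:
```python
from fit import *
np.set_printoptions(precision=4,suppress=True)
c=camera("wrist");im=c["image"]
a=cv2.resize(im[130:205,210:285],None,fx=5,fy=5,interpolation=cv2.INTER_CUBIC);b=cv2.resize(im[130:205,360:435],None,fx=5,fy=5,interpolation=cv2.INTER_CUBIC);d=cv2.resize(im[320:395,285:360],None,fx=5,fy=5)
v=np.hstack([a,b])
cv2.imwrite("pics/w6.png",v)
s=manip.read_state();print(s["clock"],s["tcp_pos"],s["tcp_rot"],s["wrist_force"])
# predicted offset of tip vs hole for perfect alignment
o=-np.array(c["R"]).T@c["t"];t=s["tcp_pos"];print("cam",o)
```

```text
10.15 [0.5229 0.0478 0.0586] [ 0.0687  3.1382 -0.0004] [ 0.2629 -0.0858 -3.1547]
cam [0.4525 0.0516 0.2005]
```

View pics/w6.png

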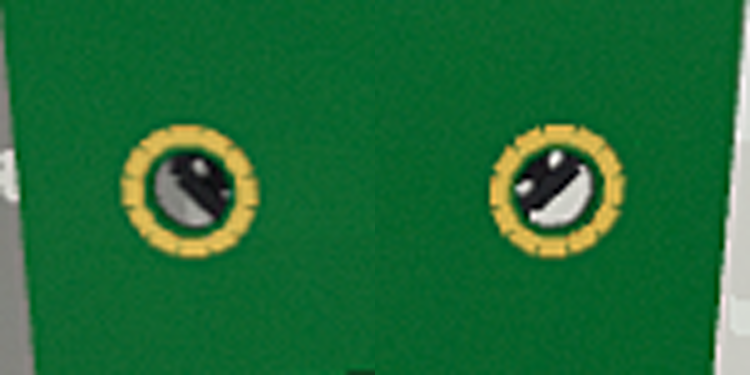

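Through hole1 (192,190 in the crop) and hole0 (557,190) the black umbrella rims show symmetrically, so y and yaw are right. The board sits roughly 1.3 mm too far +x. Correcting that and lowering.

Call:
{"method": "jog_arm", "body": {"deltas": [0.0013,0,0.005,0,0,0,0,0,0.005,0,0,0,0,0,0.004,0,0,0,0,0,0.003,0,0,0,0,0,0.0015,0,0,0]}}

```text
clock: 10.57
tcp_pos: [0.5212, 0.0481, 0.0389]
tcp_rot: [0.068, 3.139, 0.001]
wrist_force: [1.1, 2.4, 8.1]
grip_width: 0.0329
finger_force: 62.4
```

Call:
{"method": "jog_arm", "body": {"deltas": [0,0,0,0,0,0,0,0,0,0,0,0]}}

```text
clock: 10.73
tcp_pos: [0.5212, 0.0482, 0.0389]
tcp_rot: [0.068, 3.139, 0.001]
wrist_force: [4.9, 2.0, -0.5]
grip_width: 0.033
finger_force: 61.4
```

Run:
```python
from fit import *
np.set_printoptions(precision=4,suppress=True)
c=camera("wrist");im=c["image"]
f=lambda r,q:cv2.resize(im[r:r+75,q:q+75],None,fx=3.5,fy=3.5,interpolation=cv2.INTER_CUBIC)
cv2.imwrite("pics/w7.png",np.hstack([f(130,210),f(130,360),f(315,285)]))
s=manip.read_state();print(s["clock"],s["tcp_pos"],s["tcp_rot"],s["wrist_force"],s["moment"])
```

```text
10.7833 [0.5211 0.0482 0.0389] [0.0683 3.1387 0.0006] [ 5.0235  2.0573 -0.5861] [ 0.4212 -1.078   0.2097]
```

View pics/w7.png

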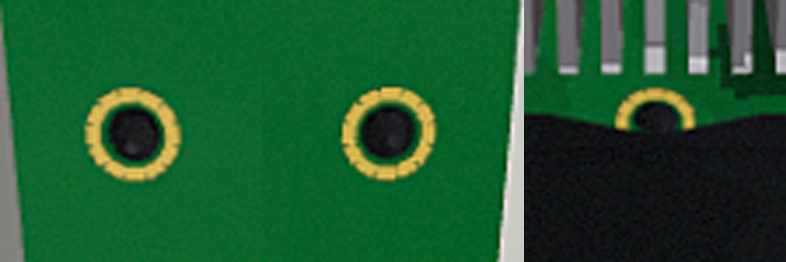

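All three posts fill their holes: (133,133), (388,131) and (657,115) in the crop. Easing the side load and letting go.

Call:
{"method": "jog_arm", "body": {"deltas": [-0.0005,0,0,0,0,0,0,0,0.0005,0,0,0]}}

```text
clock: 10.95
tcp_pos: [0.5213, 0.0481, 0.0386]
tcp_rot: [0.068, 3.14, 0.0]
wrist_force: [1.3, 3.3, 8.7]
grip_width: 0.0327
finger_force: 62.5
```

Call:
{"method": "jog_arm", "body": {"deltas": [0,0,0,0,0,0,0,0,0,0,0,0,0,0,0,0,0,0,0,0,0,0,0,0], "jaw": 0.2}}

```text
clock: 11.28
tcp_pos: [0.5201, 0.0479, 0.0374]
tcp_rot: [-0.069, -3.14, 0.0]
wrist_force: [0.0, -0.2, 0.9]
grip_width: 0.0512
finger_force: 0.0
```

Call:
{"method": "jog_arm", "body": {"deltas": [0,0,-0.01,0,0,0,0,0,-0.025,0,0,0,0,0,-0.035,0,0,0,0,0,-0.03,0,0,0,0,0,0,0,0,0]}}

```text
clock: 11.7
tcp_pos: [0.5237, 0.0475, 0.1451]
tcp_rot: [0.069, 3.132, -0.002]
wrist_force: [1.1, 0.5, -0.4]
grip_width: 0.0516
finger_force: 0.0
```

Run:
```python
from fit import *
np.set_printoptions(precision=4,suppress=True)
c=look("w8",dict(hole0=.031,post0=.0245,sink=.046))
print(green(c,(322,200),.0311))
s=manip.read_state();print(s["clock"],s["tcp_pos"],s["tcp_rot"],s["wrist_force"],s["grip_width"])
```

```text
wrist hole0 0.9 [365.696 139.4  ] [0.4806 0.084 ]
wrist hole0 0.88 [323.072 255.4  ] [0.5781 0.0466]
wrist hole0 0.65 [399.232 195.68 ] [0.5273 0.1111]
wrist hole0 0.6 [278.528 139.52 ] [0.4777 0.0162]
wrist post0 0.92 [368.896 139.12 ] [0.4812 0.0874]
wrist post0 0.77 [277.12 137.8 ] [0.4769 0.0143]
wrist post0 0.62 [326.976 252.32 ] [0.5785 0.0501]
wrist sink 0.56 [322.304 196.68 ] [0.5211 0.0484]
((0.5290709733963013, 0.04907515272498131), (0.0996166318655014, 0.1389295756816864), 88.2774887084961)
11.9 [0.5202 0.048  0.1372] [-0.0689 -3.1399 -0.0002] [-0.352   0.7707 -0.3499] 0.05133954568916598
```

View pics/w8_wrist.png

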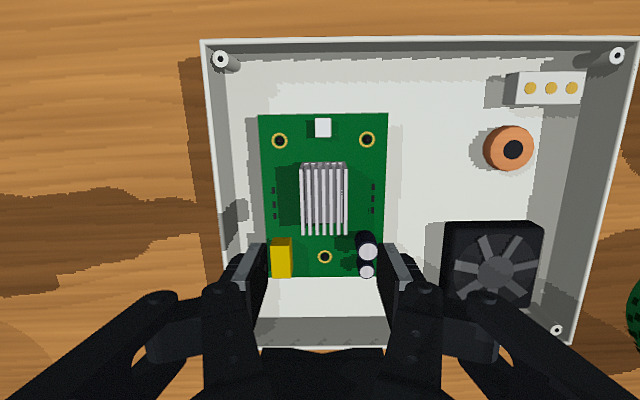

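The board sits on the posts: hole0 (367,140), hole1 (280,140), hole2 (325,256). Next I'll straddle each post with the fingers 18 mm apart and press, starting with hole2.

Call:
{"method": "jog_arm", "body": {"deltas": [-0.02,0.0017,0,0,0,0,-0.02,0,0,0,0,0,-0.018,0,0.01,0,0,0,0,0,0.02,0,0,0,0,0,0.025,0,0,0], "jaw": -0.58}}

```text
clock: 12.32
tcp_pos: [0.5795, 0.047, 0.082]
tcp_rot: [0.069, 3.14, -0.0]
wrist_force: [0.2, 0.8, -0.5]
grip_width: 0.0181
finger_force: 0.0
```

Call:
{"method": "jog_arm", "body": {"deltas": [0,0,0.02,0,0,0,0,0,0.012,0,0,0,0,0,0.008,0,0,0,0,0,0.004,0,0,0,0,0,0,0,0,0]}}

```text
clock: 12.73
tcp_pos: [0.5782, 0.0472, 0.0383]
tcp_rot: [-0.069, -3.14, -0.0]
wrist_force: [-0.3, -0.2, -0.0]
grip_width: 0.0177
finger_force: 0.0
```

Call:
{"method": "jog_arm", "body": {"deltas": [0,0,0,0,0,0,0,0,0,0,0,0]}}

```text
clock: 12.9
tcp_pos: [0.5795, 0.0471, 0.0401]
tcp_rot: [0.069, 3.139, -0.0]
wrist_force: [-0.2, -0.6, -0.2]
grip_width: 0.0182
finger_force: 0.0
```

Run:
```python
from fit import *
np.set_printoptions(precision=4,suppress=True)
c=look("w9",dict(hole0=.031))
s=manip.read_state();print(s["clock"],s["tcp_pos"],s["tcp_rot"],s["wrist_force"],s["grip_width"])
```

```text
wrist hole0 0.7 [398.272  35.28 ] [0.4816 0.0845]
wrist hole0 0.63 [236.992  33.88 ] [0.478  0.0161]
wrist hole0 0.61 [322.112 249.52 ] [0.5791 0.0479]
wrist hole0 0.48 [319.424 135.2  ] [0.5221 0.0491]
13.0 [0.5794 0.0471 0.0399] [ 0.0687  3.1391 -0.0002] [-0.8652 -0.252   0.1397] 0.017736099496490357
```

View pics/w9_wrist.png

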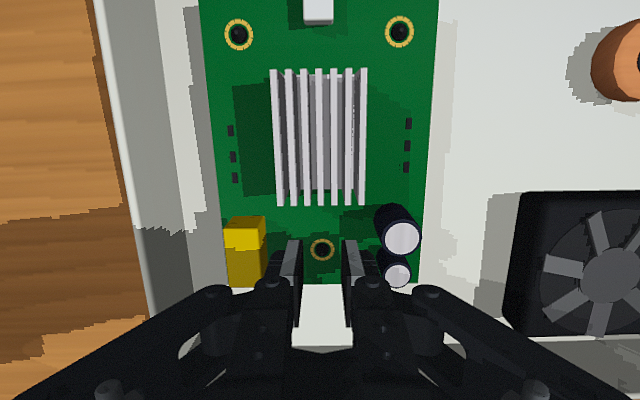

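The fingers straddle hole2 (322,249), clear of both capacitors. Lowering gently.

Call:
{"method": "jog_arm", "body": {"deltas": [0,0,0.003,0,0,0,0,0,0.002,0,0,0,0,0,0.001,0,0,0,0,0,0.001,0,0,0]}}

```text
clock: 13.33
tcp_pos: [0.5785, 0.0472, 0.0315]
tcp_rot: [-0.069, -3.141, -0.0]
wrist_force: [-0.4, -0.1, 1.1]
grip_width: 0.0178
finger_force: 0.0
```

Call:
{"method": "jog_arm", "body": {"deltas": [0,0,0.0007,0,0,0,0,0,0.0007,0,0,0]}}

```text
clock: 13.5
tcp_pos: [0.5787, 0.0472, 0.0305]
tcp_rot: [0.069, 3.141, 0.0]
wrist_force: [-2.6, 0.2, 4.0]
grip_width: 0.0176
finger_force: 1.9
```

Call:
{"method": "jog_arm", "body": {"deltas": [0,0,0.0007,0,0,0,0,0,0.0007,0,0,0]}}

```text
clock: 13.67
tcp_pos: [0.5787, 0.0472, 0.0295]
tcp_rot: [0.069, 3.141, -0.0]
wrist_force: [-3.4, 0.0, 8.3]
grip_width: 0.0182
finger_force: 4.1
```

Call:
{"method": "jog_arm", "body": {"deltas": [0,0,0.0006,0,0,0,0,0,0.0006,0,0,0]}}

```text
clock: 13.83
tcp_pos: [0.5788, 0.0472, 0.0288]
tcp_rot: [0.069, 3.14, -0.0]
wrist_force: [-5.2, 0.2, 13.4]
grip_width: 0.0174
finger_force: 6.2
```

Call:
{"method": "jog_arm", "body": {"deltas": [0,0,0.0006,0,0,0]}}

```text
clock: 13.92
tcp_pos: [0.5788, 0.0472, 0.0282]
tcp_rot: [0.069, 3.14, -0.0]
wrist_force: [-4.1, -0.5, 6.6]
grip_width: 0.0177
finger_force: 3.0
```

Call:
{"method": "jog_arm", "body": {"deltas": [0,0,0.0006,0,0,0]}}

```text
clock: 14.0
tcp_pos: [0.5788, 0.0472, 0.0273]
tcp_rot: [0.069, 3.14, -0.0]
wrist_force: [-1.9, 0.3, 5.4]
grip_width: 0.0179
finger_force: 2.8
```

Call:
{"method": "jog_arm", "body": {"deltas": [0,0,0.0005,0,0,0]}}

```text
clock: 14.08
tcp_pos: [0.5788, 0.0472, 0.0268]
tcp_rot: [0.069, 3.14, -0.0]
wrist_force: [-3.8, 1.1, 10.7]
grip_width: 0.0183
finger_force: 5.0
```

Call:
{"method": "jog_arm", "body": {"deltas": [0,0,0.0005,0,0,0]}}

```text
clock: 14.17
tcp_pos: [0.5789, 0.0472, 0.0267]
tcp_rot: [0.069, 3.14, -0.0]
wrist_force: [-6.6, -0.3, 13.5]
grip_width: 0.0176
finger_force: 6.8
```

Call:
{"method": "jog_arm", "body": {"deltas": [0,0,0.0004,0,0,0]}}

```text
clock: 14.25
tcp_pos: [0.5789, 0.0472, 0.0266]
tcp_rot: [0.069, 3.14, -0.0]
wrist_force: [-7.5, 1.0, 16.9]
grip_width: 0.0182
finger_force: 7.9
```

Call:
{"method": "jog_arm", "body": {"deltas": [0,0,-0.001,0,0,0]}}

```text
clock: 14.33
tcp_pos: [0.5788, 0.0472, 0.0271]
tcp_rot: [0.069, 3.14, -0.0]
wrist_force: [-2.4, 0.5, 3.5]
grip_width: 0.0184
finger_force: 2.1
```

Call:
{"method": "jog_arm", "body": {"deltas": [0,0,-0.0006,0,0,0]}}

```text
clock: 14.42
tcp_pos: [0.5788, 0.0472, 0.0273]
tcp_rot: [0.069, 3.141, -0.0]
wrist_force: [-1.9, 0.3, 2.9]
grip_width: 0.0178
finger_force: 1.3
```

Call:
{"method": "jog_arm", "body": {"deltas": [0,0,-0.0006,0,0,0]}}

```text
clock: 14.5
tcp_pos: [0.5787, 0.0472, 0.0275]
tcp_rot: [0.069, 3.141, 0.0]
wrist_force: [-0.4, 0.2, 0.0]
grip_width: 0.0178
finger_force: 0.3
```

Post2 has clicked: the board stayed down and contact was lost at only 0.8 mm of spring-back. Now over the sink to hole0.

Call:
{"method": "jog_arm", "body": {"deltas": [0,0,-0.015,0,0,0,0,0,-0.03,0,0,0,0.015,0.005,-0.02,0,0,0,0.03,0.01,0,0,0,0,0.03,0.01,0,0,0,0]}}

```text
clock: 14.92
tcp_pos: [0.5055, 0.0753, 0.0936]
tcp_rot: [0.07, 3.138, -0.0]
wrist_force: [-0.8, 1.4, 0.8]
grip_width: 0.018
finger_force: 0.0
```

Call:
{"method": "jog_arm", "body": {"deltas": [0.025,0.0083,0,0,0,0,0,0,0.015,0,0,0,0,0,0.02,0,0,0,0,0,0.014,0,0,0,0,0,0.005,0,0,0]}}

```text
clock: 15.33
tcp_pos: [0.4788, 0.085, 0.0361]
tcp_rot: [-0.068, -3.138, -0.0]
wrist_force: [0.2, 0.3, -0.2]
grip_width: 0.018
finger_force: 0.0
```

Run:
```python
from fit import *
np.set_printoptions(precision=4,suppress=True)
c=look("w10",dict(hole0=.031))
s=manip.read_state();print(s["clock"],s["tcp_pos"],s["tcp_rot"],s["wrist_force"],s["grip_width"])
```

```text
wrist hole0 0.86 [319.68 259.52] [0.4819 0.0845]
wrist hole0 0.6 [181.696 255.28 ] [0.4767 0.0159]
15.4333 [0.4794 0.0849 0.0375] [-0.0688 -3.1391 -0.0004] [0.2221 0.7225 0.244 ] 0.01790948699804182
```

Call:
{"method": "jog_arm", "body": {"deltas": [-0.001,0,0.002,0,0,0,0,0,0.0015,0,0,0,0,0,0.001,0,0,0,0,0,0.001,0,0,0]}}

```text
clock: 15.77
tcp_pos: [0.4817, 0.0847, 0.0334]
tcp_rot: [0.069, 3.14, 0.0]
wrist_force: [-0.2, -0.4, 0.1]
grip_width: 0.0175
finger_force: 0.0
```

Call:
{"method": "jog_arm", "body": {"deltas": [0,0,0.0007,0,0,0,0,0,0.0007,0,0,0]}}

```text
clock: 15.93
tcp_pos: [0.4815, 0.0848, 0.0317]
tcp_rot: [0.069, 3.14, 0.0]
wrist_force: [0.3, -0.1, 2.1]
grip_width: 0.0181
finger_force: 0.9
```

Call:
{"method": "jog_arm", "body": {"deltas": [0,0,0.0007,0,0,0]}}

```text
clock: 16.02
tcp_pos: [0.4814, 0.0848, 0.0311]
tcp_rot: [0.069, 3.14, -0.0]
wrist_force: [-0.5, 0.4, 4.3]
grip_width: 0.018
finger_force: 1.9
```

Call:
{"method": "jog_arm", "body": {"deltas": [0,0,0.0006,0,0,0,0,0,0.0006,0,0,0]}}

```text
clock: 16.18
tcp_pos: [0.4815, 0.0848, 0.0301]
tcp_rot: [0.069, 3.14, -0.0]
wrist_force: [-1.6, 1.3, 7.9]
grip_width: 0.0182
finger_force: 3.8
```

Call:
{"method": "jog_arm", "body": {"deltas": [0,0,0.0006,0,0,0]}}

```text
clock: 16.27
tcp_pos: [0.4815, 0.0848, 0.0297]
tcp_rot: [0.069, 3.14, -0.0]
wrist_force: [-4.0, -0.0, 10.5]
grip_width: 0.0176
finger_force: 5.1
```

Call:
{"method": "jog_arm", "body": {"deltas": [0,0,0.0006,0,0,0]}}

```text
clock: 16.35
tcp_pos: [0.4815, 0.0848, 0.0293]
tcp_rot: [0.069, 3.14, -0.0]
wrist_force: [-4.1, -0.1, 12.0]
grip_width: 0.0181
finger_force: 6.2
```

Call:
{"method": "jog_arm", "body": {"deltas": [0,0,0.0006,0,0,0]}}

```text
clock: 16.43
tcp_pos: [0.4815, 0.0848, 0.029]
tcp_rot: [0.069, 3.14, -0.0]
wrist_force: [-6.2, 0.4, 15.1]
grip_width: 0.0181
finger_force: 7.5
```

Call:
{"method": "jog_arm", "body": {"deltas": [0,0,0.0003,0,0,0]}}

```text
clock: 16.52
tcp_pos: [0.4815, 0.0848, 0.0288]
tcp_rot: [0.069, 3.14, -0.0]
wrist_force: [-6.7, 0.5, 15.7]
grip_width: 0.0182
finger_force: 7.9
```

Call:
{"method": "jog_arm", "body": {"deltas": [0,0,0.0003,0,0,0]}}

```text
clock: 16.6
tcp_pos: [0.4814, 0.0848, 0.0283]
tcp_rot: [0.069, 3.14, -0.0]
wrist_force: [-3.7, 0.5, 10.6]
grip_width: 0.0181
finger_force: 5.1
```

Call:
{"method": "jog_arm", "body": {"deltas": [0,0,0.0005,0,0,0]}}

```text
clock: 16.68
tcp_pos: [0.4815, 0.0848, 0.0278]
tcp_rot: [0.069, 3.14, -0.0]
wrist_force: [-3.9, 1.0, 7.1]
grip_width: 0.0183
finger_force: 3.3
```

Call:
{"method": "jog_arm", "body": {"deltas": [0,0,0.0005,0,0,0]}}

```text
clock: 16.77
tcp_pos: [0.4815, 0.0849, 0.0272]
tcp_rot: [0.069, 3.14, 0.0]
wrist_force: [-4.6, 1.6, 12.7]
grip_width: 0.018
finger_force: 6.4
```

Call:
{"method": "jog_arm", "body": {"deltas": [0,0,0.0004,0,0,0]}}

```text
clock: 16.85
tcp_pos: [0.4815, 0.0848, 0.027]
tcp_rot: [0.069, 3.14, -0.0]
wrist_force: [-6.2, 0.8, 17.3]
grip_width: 0.0182
finger_force: 8.1
```

Call:
{"method": "jog_arm", "body": {"deltas": [0,0,0.0001,0,0,0]}}

```text
clock: 16.93
tcp_pos: [0.4815, 0.0848, 0.027]
tcp_rot: [0.069, 3.14, -0.0]
wrist_force: [-5.5, 0.5, 15.2]
grip_width: 0.018
finger_force: 7.4
```

Call:
{"method": "jog_arm", "body": {"deltas": [0,0,-0.001,0,0,0]}}

```text
clock: 17.02
tcp_pos: [0.4814, 0.0849, 0.0276]
tcp_rot: [0.069, 3.14, 0.0]
wrist_force: [-1.6, 0.6, 4.3]
grip_width: 0.0177
finger_force: 1.9
```

Call:
{"method": "jog_arm", "body": {"deltas": [0,0,-0.0006,0,0,0]}}

```text
clock: 17.1
tcp_pos: [0.4814, 0.0849, 0.0278]
tcp_rot: [0.069, 3.14, 0.0]
wrist_force: [-1.4, 0.8, 1.6]
grip_width: 0.0178
finger_force: 1.0
```

Call:
{"method": "jog_arm", "body": {"deltas": [0,0,-0.0006,0,0,0]}}

```text
clock: 17.18
tcp_pos: [0.4813, 0.0849, 0.028]
tcp_rot: [0.069, 3.14, 0.0]
wrist_force: [-0.1, 0.2, -0.2]
grip_width: 0.0178
finger_force: 0.1
```

Post0 has clicked too: contact was lost after 0.9 mm of spring-back. Now hole1.

Call:
{"method": "jog_arm", "body": {"deltas": [0,0,-0.015,0,0,0,0,0,-0.015,0,0,0,0,-0.02,0,0,0,0,0,-0.03,0,0,0,0,0,-0.0183,0,0,0,0]}}

```text
clock: 17.6
tcp_pos: [0.4783, 0.0151, 0.0579]
tcp_rot: [0.068, 3.14, -0.001]
wrist_force: [1.3, -0.0, 0.1]
grip_width: 0.018
finger_force: 0.0
```

Call:
{"method": "jog_arm", "body": {"deltas": [0,0,0.01,0,0,0,0,0,0.008,0,0,0,0,0,0.004,0,0,0,0,0,0,0,0,0]}}

```text
clock: 17.93
tcp_pos: [0.477, 0.0175, 0.0341]
tcp_rot: [-0.068, -3.138, -0.001]
wrist_force: [-0.3, 0.4, 0.2]
grip_width: 0.0177
finger_force: 0.0
```

Run:
```python
from fit import *
np.set_printoptions(precision=4,suppress=True)
c=look("w11",dict(hole0=.031))
s=manip.read_state();print(s["clock"],s["tcp_pos"],s["tcp_rot"],s["wrist_force"],s["grip_width"])
```

```text
wrist hole0 0.73 [453.376 253.28 ] [0.4787 0.0826]
wrist hole0 0.73 [315.008 256.48 ] [0.4773 0.0148]
wrist hole0 0.45 [483.712 313.12 ] [0.5136 0.101 ]
18.0333 [0.4778 0.0174 0.0355] [-0.0671 -3.14   -0.0006] [-0.1449  0.5508 -0.2874] 0.0180393703350699
```

Call:
{"method": "jog_arm", "body": {"deltas": [0,-0.0015,0.001,0,0,0,0,0,0.001,0,0,0,0,0,0.001,0,0,0,0,0,0.0007,0,0,0]}}

```text
clock: 18.37
tcp_pos: [0.4783, 0.0151, 0.0322]
tcp_rot: [0.069, 3.141, 0.0]
wrist_force: [0.2, -0.8, -0.9]
grip_width: 0.018
finger_force: 0.0
```

Call:
{"method": "jog_arm", "body": {"deltas": [0,0,0.0007,0,0,0,0,0,0.0007,0,0,0]}}

```text
clock: 18.53
tcp_pos: [0.4783, 0.0151, 0.0308]
tcp_rot: [0.069, 3.141, 0.0]
wrist_force: [-0.7, 0.2, 2.1]
grip_width: 0.0179
finger_force: 1.4
```

Call:
{"method": "jog_arm", "body": {"deltas": [0,0,0.0007,0,0,0]}}

```text
clock: 18.62
tcp_pos: [0.4782, 0.015, 0.0303]
tcp_rot: [0.069, 3.141, -0.0]
wrist_force: [-1.1, -0.1, 3.3]
grip_width: 0.0179
finger_force: 1.8
```

Call:
{"method": "jog_arm", "body": {"deltas": [0,0,0.0006,0,0,0,0,0,0.0006,0,0,0]}}

```text
clock: 18.78
tcp_pos: [0.4783, 0.0149, 0.0293]
tcp_rot: [0.069, 3.141, -0.0]
wrist_force: [-2.3, 0.1, 7.7]
grip_width: 0.0182
finger_force: 3.5
```

Call:
{"method": "jog_arm", "body": {"deltas": [0,0,0.0006,0,0,0]}}

```text
clock: 18.87
tcp_pos: [0.4783, 0.0149, 0.0288]
tcp_rot: [0.069, 3.141, -0.0]
wrist_force: [-3.5, -0.3, 8.6]
grip_width: 0.0181
finger_force: 4.3
```

Call:
{"method": "jog_arm", "body": {"deltas": [0,0,0.0004,0,0,0]}}

```text
clock: 18.95
tcp_pos: [0.4783, 0.0149, 0.0285]
tcp_rot: [0.069, 3.141, -0.0]
wrist_force: [-3.4, 0.4, 5.3]
grip_width: 0.0182
finger_force: 2.5
```

Call:
{"method": "jog_arm", "body": {"deltas": [0,0,0.0004,0,0,0]}}

```text
clock: 19.03
tcp_pos: [0.4783, 0.0149, 0.0278]
tcp_rot: [0.069, 3.141, -0.0]
wrist_force: [-2.3, -0.4, 5.6]
grip_width: 0.0178
finger_force: 2.5
```

Call:
{"method": "jog_arm", "body": {"deltas": [0,0,0.0005,0,0,0]}}

```text
clock: 19.12
tcp_pos: [0.4783, 0.0149, 0.0272]
tcp_rot: [0.069, 3.141, -0.0]
wrist_force: [-1.6, -0.7, 5.1]
grip_width: 0.0184
finger_force: 2.4
```

Call:
{"method": "jog_arm", "body": {"deltas": [0,0,0.0005,0,0,0]}}

```text
clock: 19.2
tcp_pos: [0.4783, 0.015, 0.0268]
tcp_rot: [0.069, 3.14, -0.0]
wrist_force: [-3.0, -1.1, 7.2]
grip_width: 0.0177
finger_force: 4.3
```

Call:
{"method": "jog_arm", "body": {"deltas": [0,0,0.0003,0,0,0]}}

```text
clock: 19.28
tcp_pos: [0.4783, 0.015, 0.0266]
tcp_rot: [0.069, 3.14, -0.0]
wrist_force: [-3.6, 0.6, 9.9]
grip_width: 0.0179
finger_force: 4.9
```

Call:
{"method": "jog_arm", "body": {"deltas": [0,0,0.0003,0,0,0]}}

```text
clock: 19.37
tcp_pos: [0.4784, 0.015, 0.0265]
tcp_rot: [0.069, 3.14, -0.0]
wrist_force: [-4.3, -0.4, 10.5]
grip_width: 0.0181
finger_force: 5.5
```

Call:
{"method": "jog_arm", "body": {"deltas": [0,0,0.0003,0,0,0]}}

```text
clock: 19.45
tcp_pos: [0.4784, 0.015, 0.0264]
tcp_rot: [0.069, 3.14, -0.0]
wrist_force: [-5.4, 0.4, 13.1]
grip_width: 0.018
finger_force: 6.9
```

Call:
{"method": "jog_arm", "body": {"deltas": [0,0,0.0002,0,0,0]}}

```text
clock: 19.53
tcp_pos: [0.4784, 0.015, 0.0263]
tcp_rot: [0.069, 3.14, -0.0]
wrist_force: [-6.1, -0.8, 14.6]
grip_width: 0.0183
finger_force: 7.3
```

Call:
{"method": "jog_arm", "body": {"deltas": [0,0,0.0002,0,0,0]}}

```text
clock: 19.62
tcp_pos: [0.4784, 0.015, 0.0263]
tcp_rot: [0.069, 3.14, -0.0]
wrist_force: [-6.3, 0.4, 16.6]
grip_width: 0.018
finger_force: 8.3
```

Call:
{"method": "jog_arm", "body": {"deltas": [0,0,-0.001,0,0,0]}}

```text
clock: 19.7
tcp_pos: [0.4783, 0.015, 0.0269]
tcp_rot: [0.069, 3.14, -0.0]
wrist_force: [-1.7, -0.3, 3.8]
grip_width: 0.0178
finger_force: 2.2
```

Call:
{"method": "jog_arm", "body": {"deltas": [0,0,-0.0006,0,0,0]}}

```text
clock: 19.78
tcp_pos: [0.4783, 0.015, 0.0271]
tcp_rot: [0.069, 3.14, -0.0]
wrist_force: [-0.9, -0.6, 1.4]
grip_width: 0.0179
finger_force: 0.8
```

Call:
{"method": "jog_arm", "body": {"deltas": [0,0,-0.0006,0,0,0]}}

```text
clock: 19.87
tcp_pos: [0.4782, 0.0151, 0.0273]
tcp_rot: [0.069, 3.141, 0.0]
wrist_force: [-0.3, -0.1, 0.4]
grip_width: 0.018
finger_force: 0.0
```

Call:
{"method": "jog_arm", "body": {"deltas": [0,0,-0.0006,0,0,0]}}

```text
clock: 19.95
tcp_pos: [0.4781, 0.0151, 0.0277]
tcp_rot: [-0.069, -3.141, -0.001]
wrist_force: [0.8, -0.6, 0.5]
grip_width: 0.0179
finger_force: 0.0
```

Post1 has clicked. Rechecking hole0 by touch, since it bottomed out 0.4 mm higher than the others.

Call:
{"method": "jog_arm", "body": {"deltas": [0,0,-0.015,0,0,0,0,0,-0.015,0,0,0,0,0.02,0,0,0,0,0,0.03,0,0,0,0,0,0.0197,0,0,0,0]}}

```text
clock: 20.37
tcp_pos: [0.4813, 0.0861, 0.058]
tcp_rot: [0.07, 3.14, 0.001]
wrist_force: [0.1, 0.0, -0.3]
grip_width: 0.0178
finger_force: 0.0
```

Call:
{"method": "jog_arm", "body": {"deltas": [0,0,0.01,0,0,0,0,0,0.01,0,0,0,0,0,0.005,0,0,0,0,0,0.001,0,0,0,0,0,0.001,0,0,0]}}

```text
clock: 20.78
tcp_pos: [0.4807, 0.084, 0.0303]
tcp_rot: [-0.07, -3.14, -0.0]
wrist_force: [-0.4, -1.1, -0.4]
grip_width: 0.018
finger_force: 0.0
```

Call:
{"method": "jog_arm", "body": {"deltas": [0,0,0.001,0,0,0,0,0,0.0007,0,0,0]}}

```text
clock: 20.95
tcp_pos: [0.4815, 0.0842, 0.0295]
tcp_rot: [0.07, 3.14, -0.0]
wrist_force: [-0.6, 0.2, -0.6]
grip_width: 0.0179
finger_force: 0.0
```

Call:
{"method": "jog_arm", "body": {"deltas": [0,0,0.0006,0,0,0]}}

```text
clock: 21.03
tcp_pos: [0.4815, 0.0844, 0.029]
tcp_rot: [0.07, 3.14, 0.0]
wrist_force: [-0.0, 0.3, 0.3]
grip_width: 0.0181
finger_force: 0.0
```

Call:
{"method": "jog_arm", "body": {"deltas": [0,0,0.0005,0,0,0]}}

```text
clock: 21.12
tcp_pos: [0.4815, 0.0845, 0.0285]
tcp_rot: [0.069, 3.14, 0.0]
wrist_force: [0.1, 0.6, -0.2]
grip_width: 0.0179
finger_force: 0.0
```

Nothing touched down to 0.0285 m, so hole0 stayed locked. Retreating.

Call:
{"method": "jog_arm", "body": {"deltas": [0,0,-0.015,0,0,0,0,0,-0.03,0,0,0,0,0,-0.035,0,0,0,0,0,-0.035,0,0,0,0,0,-0.02,0,0,0]}}

```text
clock: 21.53
tcp_pos: [0.4824, 0.0846, 0.1674]
tcp_rot: [0.069, 3.137, -0.0]
wrist_force: [1.1, 0.4, 0.5]
grip_width: 0.018
finger_force: 0.0
```

Call:
{"method": "jog_arm", "body": {"deltas": [0,0,0,0,0,0,0,0,0,0,0,0,0,0,0,0,0,0]}}

```text
clock: 21.78
tcp_pos: [0.481, 0.0847, 0.1625]
tcp_rot: [-0.069, -3.14, -0.0]
wrist_force: [-0.0, -0.1, -0.5]
grip_width: 0.0179
finger_force: 0.0
```

Run:
```python
from fit import *
np.set_printoptions(precision=4,suppress=True)
c=look("w12",dict(hole0=.027))
s=manip.read_state();print(s["clock"],s["tcp_pos"],s["wrist_force"])
print(order.job_done())
```

```text
wrist hole0 0.89 [289.088 288.32 ] [0.5777 0.0494]
wrist hole0 0.86 [243.712 192.52 ] [0.4806 0.0162]
wrist hole0 0.56 [318.912 188.68 ] [0.4801 0.0827]
21.8833 [0.4805 0.0847 0.1618] [-0.1289 -0.2295  0.3093]
the job is handed in; nothing more can be done
None
```

I handed the job in at about 22 s: by feel the board has clicked at all three posts, with no force reading above about 19 N in the pressing moves, and the arm has backed away clear of it; the judge's verdict was not shown.

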